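# Close the sample bottles in order of size

## Task

Close the three amber bottles by pressing their white stoppers fully home with the fingertips, in order of size: the smallest bottle first, then the middle-sized one, then the tallest. Press lightly from above so that the bottles stay standing where they are; pick nothing up, leave everything else on the bench undisturbed, and finish with the hand clear.

Things in the scene. Friction and masses are not known exactly. Their poses are not given: they have to be found in the camera images.
- small_bottle: The smallest of the three amber glass bottles with a paper band and a white stopper: round, 42 mm in diameter, glass 60 mm tall to the rim of its neck, standing loose on the bench. Origin at the centre of its underside, z up.
- small_stopper (a joint): How far the stopper of the smallest bottle has been pushed down, in m: 0 is standing 12 mm proud of the neck, 0.012 is fully home (a hard stop). It slides straight down against about 3 N of friction, stays where it is left, and cannot be pulled out.
- small_top (a point): Centre of the flat top of that bottle's white round stopper (head 30 mm across, 10 mm thick). It stands 82 mm above the bench when fully proud, 70 mm when fully home.
- middle_bottle: The middle-sized of the three amber glass bottles with a paper band and a white stopper: round, 50 mm in diameter, glass 82 mm tall to the rim of its neck, standing loose on the bench. Origin at the centre of its underside, z up.
- middle_stopper (a joint): How far the stopper of the middle-sized bottle has been pushed down, in m: 0 is standing 12 mm proud of the neck, 0.012 is fully home (a hard stop). It slides straight down against about 3 N of friction, stays where it is left, and cannot be pulled out.
- middle_top (a point): Centre of the flat top of that bottle's white round stopper (head 33 mm across, 10 mm thick). It stands 104 mm above the bench when fully proud, 92 mm when fully home.
- tall_bottle: The tallest of the three amber glass bottles with a paper band and a white stopper: round, 58 mm in diameter, glass 106 mm tall to the rim of its neck, standing loose on the bench. Origin at the centre of its underside, z up.
- tall_stopper (a joint): How far the stopper of the tallest bottle has been pushed down, in m: 0 is standing 12 mm proud of the neck, 0.012 is fully home (a hard stop). It slides straight down against about 3 N of friction, stays where it is left, and cannot be pulled out.
- tall_top (a point): Centre of the flat top of that bottle's white round stopper (head 36 mm across, 10 mm thick). It stands 128 mm above the bench when fully proud, 116 mm when fully home.
- beaker: Bystander, not to be disturbed: open clear-glass beaker, 68 mm across, 88 mm tall. Loose; origin at the centre of its underside.
- jar: Bystander, not to be disturbed: white plastic jar with black lid, 60 mm across, 75 mm tall. Loose; origin at the centre of its underside.
- vial: Bystander, not to be disturbed: clear vial with an aluminium cap, 22 mm across, 41 mm tall. Loose; origin at the centre of its underside.
- spatula: Bystander, not to be disturbed: thin flat steel spatula, about 160 mm long along its x, 6 mm thick, lying flat. Loose; origin at the centre of its underside.
- tape: Bystander, not to be disturbed: roll of tape lying flat, 84 mm across, 19 mm thick. Loose; origin at the centre of its underside.
- rack: Bystander, not to be disturbed: grey rack of seven little black-capped vials, 110 x 70 mm, 55 mm tall. Loose; origin at the centre of its underside.
- timer: Bystander, not to be disturbed: white bench timer, 70 x 62 mm, 20 mm thick, lying flat. Loose; origin at the centre of its underside.
Things that resemble listed ones, but are neither listed nor needed, are in the scene too. What is shaped like the tall_bottle but pink or purple is not meant.

How it is judged:
On the way, in this order (a step that is already met when the one before it is completed fails the run):
1. the stopper of the small bottle is pressed home (value of joint small_stopper above 0.009 m), for 0.1 s.
2. the stopper of the middle bottle is pressed home (value of joint middle_stopper above 0.009 m), for 0.1 s.
3. the stopper of the tall bottle is pressed home (value of joint tall_stopper above 0.009 m), for 0.1 s.
At the end, for the whole second after the job is handed in: All three stoppers are within 3 mm of fully home, the three bottles stand upright (within 0.08 rad) and at rest within 30 mm of where they started, and every bystander is within 25 mm of its start (value of joint each of small_stopper, middle_stopper, tall_stopper above 0.009 m and angle between each of small_bottle, middle_bottle, tall_bottle's own z axis and vertical below 0.08 rad and distance of each of small_bottle, middle_bottle, tall_bottle from where it was at the start of the episode below 0.03 m and linear speed of each of small_bottle, middle_bottle, tall_bottle below 0.02 m/s and distance of each of beaker, jar, vial, spatula, tape, rack, timer from where it was at the start of the episode below 0.025 m); the robot touches nothing.
It fails at once if a stopper is pushed in (past half-way) before that of the next smaller bottle is home ((value of joint middle_stopper above 0.006 m and value of joint small_stopper below 0.009 m) or (value of joint tall_stopper above 0.006 m and value of joint middle_stopper below 0.009 m)).
It fails at once if a bottle is lifted off the bench (more than 12 mm) (height (world z) of any of small_bottle, middle_bottle, tall_bottle above 0.012 m).
It fails at once if a bottle is tipped (more than 0.25 rad) or shoved more than 30 mm from its place (angle between any of small_bottle, middle_bottle, tall_bottle's own z axis and vertical above 0.25 rad or distance of any of small_bottle, middle_bottle, tall_bottle from where it was at the start of the episode above 0.03 m).
It fails at once if a bottle or its stopper is pressed or squeezed hard (more than 25 N) (contact force between any of the fingers, the arm and small_bottle above 25 N or contact force between any of the fingers, the arm and middle_bottle above 25 N or contact force between any of the fingers, the arm and tall_bottle above 25 N).
It fails at once if a bystander is moved more than 25 mm (distance of any of beaker, jar, vial, spatula, tape, rack, timer from where it was at the start of the episode above 0.025 m).
It also fails if it takes over 48 s, if anything falls off the work surface, if the arm or the gripper's body presses on something with over 40 N, if the wrist force passes 120 N, or if a joint passes its speed limit or range.

## Robot

A 6-joint arm with a two-finger parallel gripper is mounted at the origin on the work surface. World frame = base frame: x ahead of the robot, y to its left, z up, the work surface at z = 0. Lengths are in m, angles in rad, forces in N, time in s.
With the tool pointing down it reaches from about 0.35 to 0.925 m from the base axis. Payload 6.4 kg.
Tool frame: the origin (TCP) lies between the finger pads; the fingertips stand 25 mm ahead of it and the grasp point (between the pads) lies 6 mm ahead of it (r.tip_reach is the z of the fingertips in the tool frame, in m); z points along the fingers, y is the line along which they close (so a half turn about z gives the same grasp; the last joint's range is limited). The gripper opens to 94 mm and grips with 3 to 60 N. Pads are 16 mm wide; open, the fingers measure 119 mm over their backs; the gripper's body (75 mm by 177 mm) begins 78 mm behind the grasp point.
Start: joints at [1.142, 0.245, 1.558, -0, 1.339, -0.174], TCP at [0.164, 0.629, 0.201] pointing down, gripper open.
Joint ranges: [-3.13, 3.13], [-1.02, 2.26], [0.13, 2.54], [-0.95, 4.09], [0.21, 2.88], [-2.74, 2.74]. Speed limits (rad/s): [2.57, 2.57, 3.14, 3.14, 3.14, 3.14].

## Interface

Orientations are given as a unit quaternion [w, x, y, z].
In Python, from plant import r, let_go, clamp, solver, telemetry, vision, order gives the robot as it stands. The module is installed in compiled form; this text tells all that it offers. Calls block until the motion is done:
- r.move_pose(position, orientation): joint-space move of the TCP to a pose.
- r.move_l(position, rot=None, vel=0.15): straight line of the TCP; rot=None keeps the orientation; vel is the mean speed in m/s.
- r.move_joints(angles): joint-space move.
- let_go() and clamp(grasp_force=None): open the fingers fully, or close them until they stop; grasp_force is the grip in N (None keeps the last).
- r.dwell(seconds).
- solver.solve_ik(position, orientation): joint angles nearest the present ones, or None.
- telemetry.observe(): the state.
- vision.get_image(name): name is "side" or "top" or "wrist"; returns a dict with "image" (400x640x3 uint8, red, green, blue), "depth" (400x640 float32, m along the optical axis (not along the pixel's ray), 0 where there is no reading), "fovy" (degrees; the focal length in pixels is half the picture's height over the tangent of half this angle, whatever the lens; pixels are square), "cx", "cy" (the principal point, pixels), "eye" and "attitude" of the camera in the world. Camera axes: x right, y up, looking along -z (the intrinsics and any distortion apply to the point x, -y, -z); pixel columns grow to the right and rows downward; lengths in m; the calibration is good to about 2 mm. A picture is of the moment at which its call begins.
A pose or a line that the arm cannot do raises r.Unreachable and nothing moves.
- order.hand_in(): hands the job in; it is judged then, once.
Trained networks look in the newest picture that a camera, given by its name, has taken for a name from the list of things; names that differ only in an ending like _2 or _b are one class to them, and where a whole thing is asked for, a point or a joint stands for the part that bears it (a point fixed in the world has none). Each returns a list of dicts, best first, with "score" (0 to 1); they miss things now and then, are a little off and sometimes report something else, mostly with a low value. They report only what shows in the picture. A call takes as long as a camera call. They do not tell look-alikes from the thing itself.
- vision.silhouettes(camera, label): "pixels" (400x640 bool, what is visible of it) and "bbox" ([left, top, right, bottom] in pixels, round what is visible of it).
- vision.mark_of(camera, label): "uv" ([column, row] in pixels: a listed point, or the origin of a listed thing).
The state is a dict: "time": time; "joints": joint angles; "qvel": joint speeds; "effort": joint torques, N m; "position": TCP position; "eef_rot": TCP orientation; "force": force on the tool from outside, world axes, zero at the start; "wrist_torque": the same for the moment, N m; "finger_gap": finger opening in m; "grasp_force": force on a finger pad.
Only numpy, scipy, OpenCV 4.12 (cv2) and the standard library are available. Lean on these libraries where they do the work, as an engineer would, in place of code of your own. Each camera call takes 0.05 s, during which the arm holds its last target. There are 200 camera calls.

## Working session

There is one attempt and no reset: what is moved stays moved. The work goes in short steps, each a Python script; the robot and the scene stay as the last script left them, time stands still between calls to the robot, and variables do not carry over. Pictures are saved under pics/ and viewed, at most 10 in all, crops included, and the job is handed in when it is done.

```bash
mkdir -p pics; cat > h.py <<'E'
import numpy as np, cv2
from plant import r, let_go, clamp, solver, telemetry, vision, order
from scipy.spatial.transform import Rotation as R
def rot(q):
    q=np.asarray(q,float)
    return q if q.shape==(3,3) else R.from_quat([q[1],q[2],q[3],q[0]]).as_matrix()
def world(d,z=None):
    """per-pixel world points from depth (undistorted model)"""
    h,w=d["depth"].shape; f=h/2/np.tan(np.radians(d["fovy"])/2)
    u,v=np.meshgrid(np.arange(w),np.arange(h)); D=d["depth"]
    P=np.stack([(u-d["cx"])/f*D,-(v-d["cy"])/f*D,-D],-1)
    return P@rot(d["attitude"]).T+np.asarray(d["eye"])
E
python3 - <<'E'
from h import *
s=telemetry.observe(); print(s["time"],s["position"],s["eef_rot"],s["finger_gap"])
for c in ["top","side"]:
    d=vision.get_image(c); print(c,{k:v for k,v in d.items() if k not in("image","depth")})
    cv2.imwrite(f"pics/{c}1.png",d["image"][:,:,::-1]); W=world(d)
    for n in ["small_bottle","middle_bottle","tall_bottle","small_top","middle_top","tall_top"]:
        if n.endswith("top"):
            for m in vision.mark_of(c,n)[:5]:
                u,v=np.round(m["uv"]).astype(int); print(n,round(m["score"],2),u,v,W[v,u].round(3) if 0<=u<640 and 0<=v<400 else '')
        else:
            for m in vision.silhouettes(c,n)[:5]:
                p=m["pixels"]&(d["depth"]>0); print(n,round(m["score"],2),m["bbox"],np.percentile(W[p],[2,50,98],axis=0).round(3).tolist() if p.any() else '')
E
```

```text
0.0 [0.16357769 0.62847773 0.19948477] [-2.73049535e-04  1.27043710e-01  9.91896688e-01 -8.83543844e-04] 0.0938196142087713
top {'fovy': 53.37061956680934, 'cx': 322.865874880216, 'cy': 203.04502312428227, 'eye': array([0.40071284, 0.00178723, 0.95091875]), 'attitude': array([-0.69931354, -0.07725838,  0.07863765,  0.70626329])}
small_bottle 0.67 [304.6, 249.6, 323.4, 265.7] [[0.458, 0.002, 0.029], [0.474, 0.02, 0.08], [0.491, 0.039, 0.084]]
middle_bottle 0.84 [243.7, 239.7, 268.8, 260.4] [[0.473, 0.13, 0.0], [0.492, 0.149, 0.064], [0.515, 0.19, 0.105]]
tall_bottle 0.8 [387.5, 202.1, 417.2, 231.4] [[0.54, -0.197, 0.012], [0.559, -0.171, 0.08], [0.587, -0.151, 0.13]]
tall_bottle 0.78 [403.0, 160.8, 434.0, 195.3] [[0.63, -0.248, 0.004], [0.649, -0.218, 0.078], [0.679, -0.199, 0.131]]
tall_bottle 0.61 [382.8, 245.4, 416.7, 271.8] [[0.445, -0.19, 0.013], [0.467, -0.165, 0.081], [0.495, -0.146, 0.131]]
small_top 0.48 312 256 [0.478 0.024 0.081]
middle_top 0.52 249 248 [0.494 0.157 0.104]
tall_top 0.66 285 228 [0.553 0.09  0.004]
tall_top 0.65 412 256 [ 0.472 -0.183  0.128]
tall_top 0.53 4
[... 311 characters left out ...]
214.1, 368.4, 250.2] [[0.46, -0.02, 0.0], [0.478, 0.03, 0.042], [0.501, 0.041, 0.082]]
middle_bottle 0.58 [315.4, 249.7, 341.2, 295.2] [[0.475, 0.141, 0.002], [0.494, 0.167, 0.056], [0.521, 0.179, 0.102]]
tall_bottle 0.86 [338.5, 142.7, 362.6, 191.7] [[0.542, -0.19, 0.003], [0.564, -0.164, 0.066], [0.593, -0.151, 0.127]]
tall_bottle 0.67 [314.9, 128.6, 336.2, 175.3] [[0.633, -0.308, 0.0], [0.655, -0.213, 0.064], [0.703, -0.199, 0.129]]
small_top 0.63 359 217 [0.48 0.01 0.08]
small_top 0.56 327 286 [0.489 0.178 0.028]
middle_top 0.6 326 252 [0.501 0.154 0.101]
tall_top 0.64 325 128 [ 0.665 -0.239  0.127]
tall_top 0.55 348 146 [ 0.579 -0.184  0.125]
tall_top 0.53 386 155 [ 0.478 -0.179  0.127]
```

View pics/top1.png

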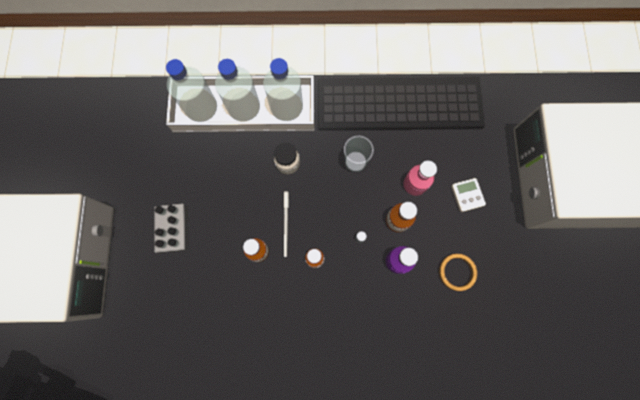

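View pics/side1.png

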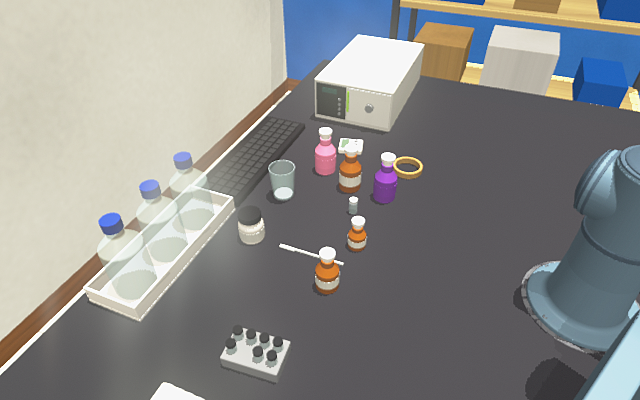

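The top view shows the small amber bottle at (313,257), the middle one at (254,249) and the tall amber one at (402,215). The look-alikes for the tall bottle are pink at (421,178) and purple at (403,259), and I rule both out by colour. Other white-topped things are the vial (361,237) and the jar (287,158). Next I'll measure the stopper tops by height band and close the fingers.

```bash
cat >> h.py <<'E'
def top_centre(cam,xy,z,rad=.03,tol=.005):
    d=vision.get_image(cam); W=world(d); im=d["image"].astype(int)
    m=(abs(W[...,2]-z)<tol)&(np.hypot(W[...,0]-xy[0],W[...,1]-xy[1])<rad)&(im.min(-1)>130)&(d["depth"]>0)
    if m.sum()<8: return None,0,0,d
    P=W[m]; (c,rr)=cv2.minEnclosingCircle(P[:,:2].astype(np.float32))
    return np.r_[np.median(P,0),c],m.sum(),rr,d
B={"small":((.478,.02),.082,.070),"middle":((.496,.157),.104,.092),"tall":((.572,-.182),.128,.116)}
E
python3 - <<'E'
from h import *
clamp(5)
for n,(xy,z,_) in B.items():
    for c in ["top","side"]:
        p,k,rr,d=top_centre(c,xy,z); print(n,c,None if p is None else p.round(4),k,round(rr,4))
        if n=="tall" and c=="top": cv2.imwrite("pics/crop.png",cv2.resize(d["image"][150:290,230:450,::-1],None,fx=3.6,fy=3.6))
s=telemetry.observe(); print(s["time"],s["finger_gap"],r.tip_reach)
E
```

```text
small top [0.4782 0.0216 0.0814 0.478  0.021 ] 141 0.0148
small side [0.4801 0.0221 0.0802 0.4804 0.02  ] 105 0.0155
middle top [0.4967 0.155  0.1022 0.4969 0.1547] 181 0.0165
middle side [0.4986 0.1553 0.1012 0.4993 0.1548] 162 0.0171
tall top [ 0.5685 -0.1798  0.1274  0.568  -0.1796] 210 0.0179
tall side [ 0.5704 -0.1789  0.1259  0.57   -0.1798] 96 0.0189
2.4167 0.0006120024359244498 0.025
```

View pics/crop.png

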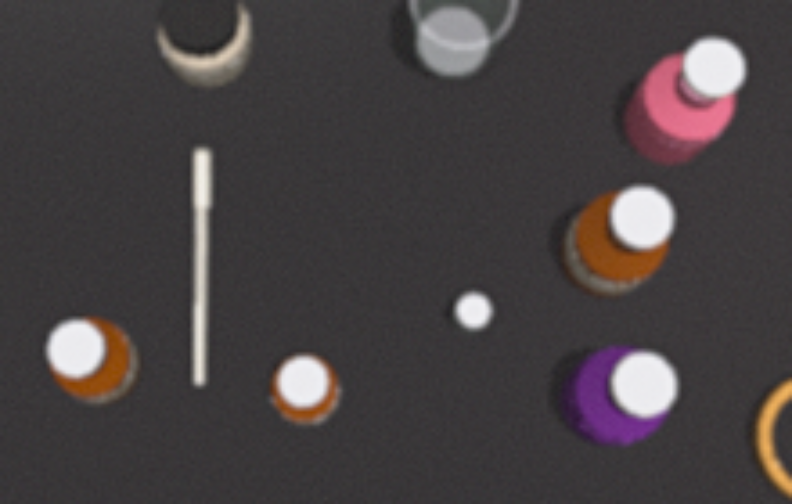

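The crop confirms the choices: three amber bottles, with small at (303,382), middle at (77,349) and tall at (641,217). The pink and purple bottles on either side of the tall one are rejected. The measured heights and radii match the sizes given, so I'll press the small stopper first.

```bash
cat >> h.py <<'E'
Q=[0,.1270,.9919,0]; T=r.tip_reach
def press(n,xy):
    _,zt,zh=B[n]; x,y=xy
    r.move_l([x,y,zt+T+.012],vel=.08); r.dwell(.3)
    f0=telemetry.observe()["force"][2]; z=zt+.003; log=[]
    while z>zh-.004:
        r.move_l([x,y,z+T],vel=.03); s=telemetry.observe(); f=s["force"][2]-f0
        log.append((round((s["position"][2]-T)*1e3,1),round(float(f),1)))
        if f>9 or (f>6 and s["position"][2]-T<zh+.0015): break
        z-=.0007 if z<zh+.003 else .001
    r.dwell(.15); s=telemetry.observe(); print(n,log,"end",s["position"].round(4),s["force"][2]-f0)
    r.move_l([x,y,.24],vel=.12); print("t",telemetry.observe()["time"])
E
python3 - <<'E'
from h import *
p=telemetry.observe()["position"]; r.move_l([p[0],p[1],.24],vel=.2)
x,y=.479,.0212
r.move_pose([x,y,.24],Q); s=telemetry.observe(); print(s["time"],s["position"],s["eef_rot"],s["joints"].round(2))
d=vision.get_image("wrist"); cv2.imwrite("pics/w.png",d["image"][:,:,::-1])
p,k,rr,_=top_centre("wrist",(x,y),.082); print(p,k,rr)
E
```

```text
5.2 [0.47907851 0.0217567  0.24002729] [2.24209506e-05 1.26497674e-01 9.91966902e-01 5.80804567e-05] [-0.19 -0.2   1.94  0.    1.4  -1.51]
[0.47869974 0.0194986  0.08042734 0.47917935 0.01932016] 542 0.015086519531905651
```

View pics/w.png

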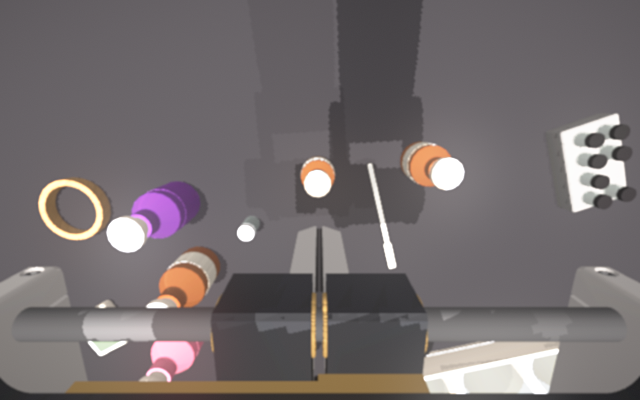

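The wrist view shows the small stopper at (318,183), in line with the closed fingertips. The wrist, top and side measurements agree within 2 mm, so I'm pressing.

```bash
python3 - <<'E'
from h import *
press("small",(.479,.0207))
p,k,rr,d=top_centre("wrist",(.479,.0207),.07); print(p,k,rr)
E
```

```text
small [(np.float64(84.7), -0.0), (np.float64(84.0), -0.0), (np.float64(83.0), 0.3), (np.float64(81.9), 0.2), (np.float64(80.9), -0.5), (np.float64(79.9), -1.0), (np.float64(78.9), 0.3), (np.float64(77.9), -0.0), (np.float64(76.9), -0.2), (np.float64(75.9), -0.6), (np.float64(74.9), 0.5), (np.float64(73.9), 0.4), (np.float64(72.9), 0.6), (np.float64(72.3), 0.7), (np.float64(71.6), 0.2), (np.float64(70.8), -0.4), (np.float64(70.1), 0.6), (np.float64(69.4), 0.4), (np.float64(68.7), 0.2), (np.float64(68.0), -0.0), (np.float64(67.4), 0.4), (np.float64(66.6), 1.1)] end [0.479  0.0207 0.0917] 0.20476645890595163
t 14.5
[0.46541838 0.02272313 0.07356249 0.47142905 0.01869449] 8 0.012498227879405022
```

```bash
python3 - <<'E'
from h import *
for c in ["wrist","top","side"]:
    p,k,rr,d=top_centre(c,(.479,.0207),.078,tol=.012); print(c,p,k,rr)
    if c=="wrist": cv2.imwrite("pics/w2.png",d["image"][:,:,::-1])
    if c=="side": cv2.imwrite("pics/s2.png",cv2.resize(d["image"][100:300,240:440,::-1],None,fx=3,fy=3))
print(telemetry.observe()["force"],telemetry.observe()["finger_gap"])
E
```

```text
wrist [0.47814832 0.01949927 0.08044374 0.47910491 0.01930661] 558 0.015014668926596642
top None 0 0
side [0.47881002 0.02391931 0.08004721 0.47878858 0.02016149] 127 0.015744997188448906
[ 0.23257088 -0.40365748  0.28423305] 0.00030009988319200625
```

View pics/s2.png

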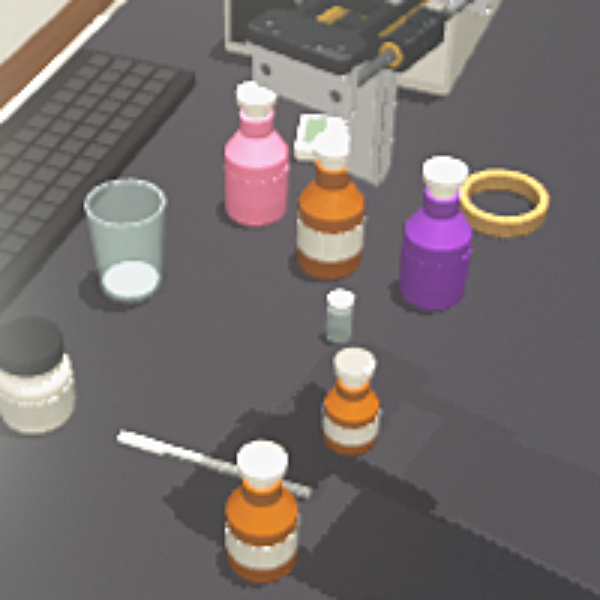

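The crop shows the small stopper at (354,365) still proud and its bottle unmoved, so the fingertips never touched it. I'll measure where the tips actually are.

```bash
python3 - <<'E'
from h import *
s=telemetry.observe(); print(s["time"],s["position"],s["eef_rot"])
for c in ["side","top","wrist"]:
    d=vision.get_image(c); W=world(d); m=(d["depth"]>0)&(np.hypot(W[...,0]-.479,W[...,1]-.0207)<.09)&(W[...,2]>.15)&(W[...,2]<.30)
    P=W[m]; print(c,len(P))
    for a in np.arange(.18,.30,.01):
        q=P[(P[:,2]>=a)&(P[:,2]<a+.01)]
        if len(q)>3: print(round(a,2),len(q),q.min(0).round(3),q.max(0).round(3))
E
```

```text
14.7 [0.47870682 0.02076413 0.23939249] [-5.85314651e-04  1.27003471e-01  9.91902098e-01  5.52016979e-05]
side 319
0.24 12 [0.468 0.016 0.244] [0.482 0.029 0.25 ]
0.25 49 [0.467 0.012 0.25 ] [0.492 0.036 0.26 ]
0.26 65 [0.468 0.011 0.26 ] [0.491 0.036 0.27 ]
0.27 64 [0.467 0.012 0.27 ] [0.492 0.037 0.28 ]
0.28 67 [0.467 0.011 0.28 ] [0.49  0.036 0.29 ]
0.29 62 [0.467 0.011 0.29 ] [0.49  0.036 0.3  ]
top 0
wrist 2121
0.24 56 [0.468 0.016 0.244] [0.472 0.031 0.25 ]
0.25 261 [0.466 0.011 0.25 ] [0.473 0.034 0.26 ]
0.26 327 [0.466 0.011 0.26 ] [0.473 0.035 0.27 ]
0.27 396 [0.466 0.01  0.27 ] [0.473 0.035 0.28 ]
0.28 520 [0.466 0.011 0.28 ] [0.487 0.035 0.29 ]
0.29 561 [0.466 0.01  0.29 ] [0.474 0.035 0.3  ]
```

Both cameras put the closed fingertips about 5 mm behind the TCP rather than 25 mm ahead, so the tips stayed above the stopper. I'll use the measured offset, and a slow force-guarded descent will confirm contact.

```bash
cat >> h.py <<'E'
T=-.005
def press(n,xy,zc=None,up=.21):
    _,zt,zh=B[n]; x,y=xy
    r.move_l([x,y,zt+T+.008],vel=.12); r.dwell(.2)
    f0=telemetry.observe()["force"][2]; z=zt+.003; log=[]
    while z>zh-.005:
        r.move_l([x,y,z+T],vel=.03); s=telemetry.observe(); f=s["force"][2]-f0
        log.append((round(float(s["position"][2]-T)*1e3,1),round(float(f),1)))
        if f>8: break
        z-=.0007 if z<zh+.003 else .0015
    print(n,log)
    r.move_l([x,y,up+T],vel=.15); print("t",telemetry.observe()["time"])
E
python3 - <<'E'
from h import *
press("small",(.479,.0200),up=.17)
p,k,rr,d=top_centre("wrist",(.479,.02),.072,tol=.012); print(p,k,rr)
E
```

```text
small [(84.6, -1.2), (83.4, -0.2), (81.9, -0.3), (80.5, -0.5), (79.1, 1.2), (77.4, 0.9), (75.9, 1.0), (74.3, 0.2), (72.8, 0.2), (72.3, 0.4), (71.6, 2.0), (70.9, 2.2), (70.3, 3.0), (70.3, 8.6)]
t 20.875
[0.47807185 0.01966549 0.06994547 0.47927883 0.01922314] 830 0.015176226384937763
```

The small stopper is home: 8.6 N against the stop, and its top now reads 70 mm. On to the middle one.

```bash
python3 - <<'E'
from h import *
r.move_l([.4975,.154,.165],vel=.2)
p,k,rr,d=top_centre("wrist",(.4975,.154),.104); print(p,k,rr)
press("middle",(.4975,.154),up=.18)
p,k,rr,d=top_centre("wrist",(.4975,.154),.094,tol=.012); print(p,k,rr)
E
```

```text
[0.49765058 0.15385807 0.10136343 0.4982354  0.15347856] 1177 0.016453232616186142
middle [(106.7, 0.9), (105.4, 0.5), (103.9, 0.9), (102.4, 0.5), (101.1, 1.0), (99.6, 2.8), (98.0, 2.3), (96.4, 2.3), (94.9, 2.4), (94.3, 2.2), (93.6, 3.0), (92.9, 2.7), (92.3, 4.0), (92.3, 8.5)]
t 26.9417
[0.49712365 0.15392569 0.09201609 0.49827391 0.15356082] 1093 0.016570517793297768
```

```bash
python3 - <<'E'
from h import *
r.move_l([.5695,-.180,.165],vel=.2)
p,k,rr,d=top_centre("wrist",(.5695,-.180),.128); print(p,k,rr)
press("tall",(.5695,-.180),up=.22)
p,k,rr,d=top_centre("wrist",(.5695,-.180),.118,tol=.012); print(p,k,rr)
for n,xy in (("small",(.479,.0207)),("middle",(.4975,.155)),("tall",(.5695,-.18))):
    p,k,rr,d=top_centre("side",xy,B[n][2],tol=.012); print(n,p,k,rr)
cv2.imwrite("pics/end.png",d["image"][:,:,::-1])
s=telemetry.observe(); print(s["time"],s["force"])
E
```

```text
[ 0.56558968 -0.1802111   0.12621896  0.56909001 -0.18144357] 1344 0.017873410135507584
tall [(130.7, 0.4), (129.4, -0.3), (127.9, 0.1), (126.4, -0.6), (125.1, 1.8), (123.5, 2.0), (121.8, 1.1), (120.3, 1.0), (118.8, 1.1), (118.3, 2.0), (117.6, 2.3), (116.9, 2.7), (116.3, 3.4), (116.3, 5.8), (116.3, 9.4)]
t 34.2
[ 0.56816703 -0.1812316   0.11606556  0.569112   -0.18153496] 1161 0.01796763390302658
small [0.47913845 0.02390354 0.06935781 0.48026028 0.01993621] 128 0.01538186427205801
middle [0.49829719 0.15726766 0.09161555 0.50027996 0.15448822] 196 0.01740206591784954
tall [ 0.56865445 -0.17468181  0.1152141   0.56920958 -0.18014547] 125 0.018875334411859512
34.4 [-0.86686382  0.16002368 -0.64930666]
```

View pics/end.png

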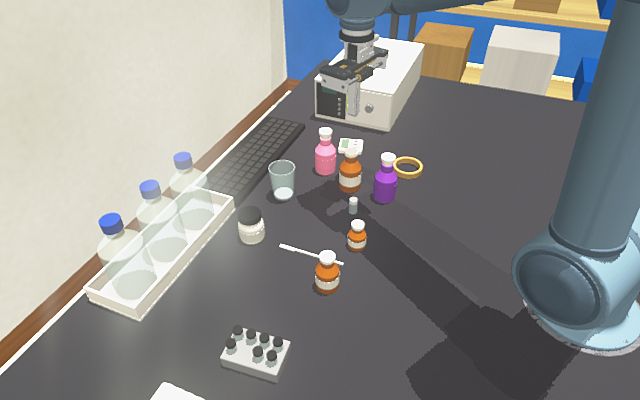

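The last picture shows all three amber bottles upright and in place with stoppers down, at (357,225), (327,257) and (350,153). The hand is clear above them and nothing else has moved.

```bash
python3 -c "
from h import *
print(order.hand_in())"
```

```text
the job is handed in; nothing more can be done
None
```

I pressed the three stoppers home in order (small, middle, tall) at under 10 N measured, the bottles stayed standing in place with the hand clear, and I handed the job in at about 34 s; no verdict came back.

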